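Free the stuck length stop and clamp it at its end stop

TASK

The length-stop carriage on the bench rail is stuck. Push its wooden block until the carriage breaks free, run it on into the dust hood until it rests firmly against the rubber-faced end stop hidden inside, pressing gently and without ramming it; then swing the carriage's clamp lever all the way over in the travel direction to lock it there, with the carriage still against the stop. Leave the other tools on the bench alone and take your hand away at the end.

Things in the scene. Friction and masses are not known exactly. Their poses are not given: they have to be found in the camera images.
- push_face (a point): centre of the flat rear face of the carriage's upright wooden push block (60 mm wide, 20 mm thick, 46 mm tall; its top 23 mm above this point, 93 mm above the bench). It stands flush with the rear edge of an aluminium plate 80 x 100 mm whose top is 24 mm below this point. Frame: +y is the direction of travel, towards the hood, +z up. Behind the block the rail top lies 40 mm below this point.
- hood_mouth (a point): middle of the top front edge of the grey dust hood on the rail (80 mm wide, 150 mm long, top 78 mm above the bench); +y is the direction of travel. A steel tongue ahead of the carriage runs into it to the hidden stop. The rail is fixed, 44 mm wide, 30 mm high; its end behind the carriage lies 330 mm back from this point.
- carriage (a joint): slide of the carriage from its stuck place, m (0 at the start). About 9 to 17 N within the first 10 mm breaks it free; it lets go suddenly, then slides with a steady drag of 4 to 5 N and stays where left. The hidden stop lies at a different place each time, 95 to 170 mm of travel. More than 25 N from the robot on the carriage or its lever damages it.
- buffer (a joint): squeeze of the hidden end stop's rubber face by the tongue, m: 0 untouched; springy, about 1.2 N per mm on top of the sliding drag. The carriage is home when it stays squeezed by more than 1 mm: pressing with 4 to 8 N above the drag does it; when let go it springs back to about 3 mm at most, held there by the drag.
- lever_knob (a point): centre of the upright black knob (18 mm diameter, 40 mm tall, lower end 20 mm below this point) at the end of the carriage's horizontal clamp lever, on the robot's side of the carriage, 82 mm above the bench.
- lever_pivot (a point): vertical axis of the clamp lever on the carriage, at the height of the lever arm; +y is the direction of travel, +z up. The knob's axis circles it at a radius of 70 mm. It lies 70 mm ahead of the push face and 22 mm to the robot's side of the rail's middle.
- lever (a joint): swing of the clamp lever, rad: 0 = knob 45 degrees backwards (against the travel) on the robot's side, growing clockwise seen from above to a stop at 1.57 = knob 45 degrees forwards on the robot's side. Stays where left; the knob takes about 1 N. Locked when over 1.35.
- offcut_mid (a point): a loose rectangular wood offcut 100 x 55 x 28 mm, bystander (centre)
- tape_mid (a point): a tape measure standing upright, 30 x 64 x 64 mm, bystander (centre)
- jar_mid (a point): a lidded glass jar, diameter 64 mm, 90 mm tall, bystander (centre)
- screwdriver_grip (a point): a screwdriver lying flat on the robot's side of the rail, bystander (middle of its handle)
- hammer_grip (a point): a hammer lying flat, bystander (on its handle)
- wrench_grip (a point): a wrench lying flat, bystander (on its shaft)
- organiser_mid (a point): a small open yellow parts box 130 x 100 x 55 mm, bystander (centre)

How it is judged:
By the outcome, as a careful person would: the job done as asked, in the order asked, and still so for the second after the job is handed in, with the robot touching nothing.
It also fails if it takes over 67 s, if anything falls off the work surface, if the arm or the gripper's body presses on something with over 40 N, if the wrist force passes 120 N, or if a joint passes its speed limit or range.

ROBOT

A 6-joint arm with a two-finger parallel gripper is mounted at the origin on the work surface. World frame = base frame: x ahead of the robot, y to its left, z up, the work surface at z = 0. Lengths are in m, angles in rad, forces in N, time in s.
With the tool pointing down it reaches from about 0.375 to 0.925 m from the base axis. Payload 5.7 kg.
Tool frame: the origin (TCP) lies on the centre line of the jaws, within the pads' length; the fingertips stand 19 mm ahead of it and the grasp point (between the pads) is the TCP (env.nose_length is the z of the fingertips in the tool frame, in m); z points along the fingers, y is the line along which they close (so a half turn about z gives the same grasp; the last joint's range is limited). The gripper opens to 85 mm and grips with 20 to 120 N. Pads are 22 mm wide; open, the fingers measure 114 mm over their backs; the gripper's body (76 mm by 85 mm) begins 54 mm behind the grasp point. The pads swing forward as they close: fully open they stand 13 mm farther back than shut.
Start: joints at [1.009, 0.359, 1.51, -0, 1.272, -0.115], TCP at [0.259, 0.541, 0.25] pointing down, gripper open.
Joint ranges: [-2.97, 2.97], [-1.01, 2.36], [0.21, 2.38], [-0.96, 4.11], [0.2, 2.71], [-2.98, 2.98]. Speed limits (rad/s): [2.39, 2.39, 3.14, 3.14, 3.14, 3.14].

INTERFACE

Orientations are given as a 3x3 rotation matrix whose columns are the frame's x, y, z axes.
In Python, from cell import env gives the robot as it stands.
- The arm moves only by the shell command python3 -m inch 'ROWS' [FORCE]. ROWS is JSON, a list of rows, each an object of numbers: "dx", "dy", "dz": the shift along the tool's x, y, z in mm; "yaw": the turn about the tool's z in degrees; "hand": the opening in per cent of the stroke, from 0 (shut) to 100 (fully open). A call has 1 to 8 rows; each row shifts and turns the commanded pose from where the row before left it, along the tool's axes as they then stand; what a row does not reach is not made up. A row lasts 1/8 s, in which the tool goes at most 62.5 mm and 10.7 degrees, less where a joint would pass 70% of its speed; a pose out of reach is approached as far as the arm can. A call with a gripper value outside its range is refused whole. The fingers move at their own pace and stop on an object; FORCE is the grip in N (left out, the last holds). Time passes only in rows, so rows that do not move let the fingers close. It gives the time, the measured TCP pose, the force, the opening and the grip force at its end, in the units of the state.
- env.state(): the state, without advancing time (a new reading comes with each control period).
- env.read_camera(name): name is "scene" or "top"; returns (picture, depth): 420x560x3 uint8, red, green, blue; 420x560 float32, m along the optical axis (not along the pixel's ray), 0 where there is no reading.
- env.calibration(name): a dict with "camera_matrix" (3x3 intrinsics, pixels), "world_from_camera" (4x4, takes a point from camera to world coordinates). Camera axes: x right, y down, z forward; pixel columns grow to the right and rows downward; lengths in m; the calibration is good to about 2 mm. A picture is of the moment at which its call begins. calibration takes no time and is no camera call.
- env.sign_off(): hands the job in; it is judged then, once.
The state is a dict: "t": time; "q": joint angles; "qd": joint speeds; "effort": joint torques, N m; "tcp_pos": TCP position; "orientation": TCP orientation; "ft_force": force on the tool from outside, world axes, zero at the start; "wrist_torque": the same for the moment, N m; "width": finger opening in m; "finger_force": force on a finger pad.
Only numpy, scipy, OpenCV 4.12 (cv2) and the standard library are available. Lean on these libraries where they do the work, as an engineer would, in place of code of your own. Each camera call takes 0.05 s, during which the arm holds its last target. There are 200 camera calls.

## Working session

There is one attempt and no reset: what is moved stays moved. The work goes in short steps, Python scripts to look and compute and a shell command to move; the robot and the scene stay as the last step left them, time stands still between calls to the robot, and variables do not carry over. Pictures are saved under pics/ and viewed, at most 10 in all, crops included, and the job is handed in when it is done.

```bash
mkdir -p pics; cat > h.py <<'E'
import numpy as np, cv2
from cell import env
def cam(n):
    p,d=env.read_camera(n); c=env.calibration(n); return p,d,np.array(c["camera_matrix"]),np.array(c["world_from_camera"])
def cloud(d,K,T):
    v,u=np.mgrid[:d.shape[0],:d.shape[1]]
    P=np.stack([(u-K[0,2])/K[0,0]*d,(v-K[1,2])/K[1,1]*d,d],-1)
    return P@T[:3,:3].T+T[:3,3]
E
python3 - <<'E'
from h import *
for n in("scene","top"):
    p,d,K,T=cam(n); cv2.imwrite(f"pics/{n}0.png",p[:,:,::-1]); np.savez(f"{n}0.npz",p=p,d=d,K=K,T=T); print(n,K,T.round(3))
s=env.state(); print(s)
E
```

```text
scene [[543.82327463   0.         276.4572126 ]
 [  0.         543.82327463 206.63431432]
 [  0.           0.           1.        ]] [[-0.349  0.534 -0.77   1.761]
 [ 0.937  0.216 -0.275  0.464]
 [ 0.019 -0.817 -0.576  0.985]
 [ 0.     0.     0.     1.   ]]
top [[411.66080285   0.         273.4008038 ]
 [  0.         411.66080285 212.88942074]
 [  0.           0.           1.        ]] [[ 0.012 -0.998  0.059  0.513]
 [-1.    -0.012  0.002  0.022]
 [-0.002 -0.059 -0.998  1.244]
 [ 0.     0.     0.     1.   ]]
{'t': 0.1, 'q': array([ 1.00887441e+00,  3.59433306e-01,  1.51135063e+00, -5.07783242e-07,
        1.27250386e+00, -1.15113051e-01]), 'qd': array([ 0.0002631 , -0.00143303, -0.00297412, -0.00071303, -0.00095132,
        0.00105182]), 'effort': array([-2.01243558e-03, -5.28657639e+01, -2.79348868e+01, -1.37751927e-04,
        5.15578067e-03,  6.71402108e-05]), 'tcp_pos': array([0.25894818, 0.54058351, 0.24952737]), 'orientation': array([[-9.01830525e-01,  4.32088982e-01, -9.02786403e-04],
       [ 4.32089882e-01,  9.01829405e-01, -1.43474704e-03],
       [ 1.94220938e-04, -1.68398354e-03, -9.99998563e-01]]), 'ft_force': array([ 0.59610957,  0.31335525, -0.10929028]), 'wrist_torque': array([-0.02747835,  0.03481519,  0.03253288]), 'finger_force': 0.0, 'width': 0.08532159281298625}
```

View pics/top0.png

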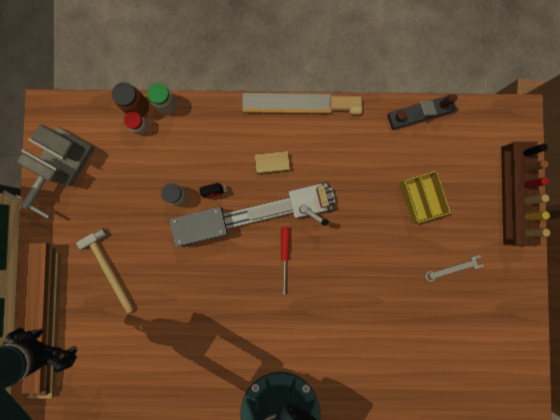

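View pics/scene0.png

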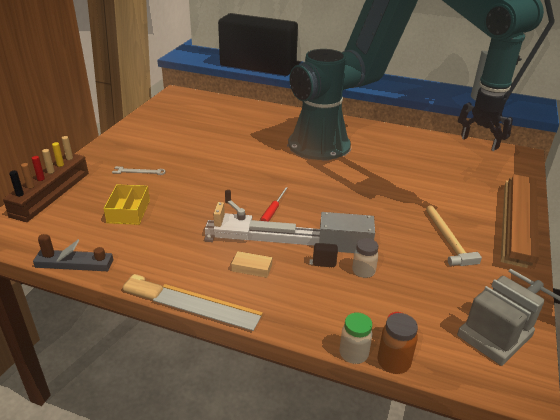

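The top view shows the hood at about (198,227), the carriage plate at (310,202), the block at (323,196), the knob at (325,222) and the screwdriver at (286,245). Next I'll get these positions in metres.

```bash
python3 - <<'E'
from h import *
z=np.load("top0.npz");p,d,K,T=[z[k] for k in "pdKT"];P=cloud(d,K,T)
hsv=cv2.cvtColor(p,cv2.COLOR_RGB2HSV)
Z=P[...,2]
v,u=np.mgrid[:420,:560]
def rep(name,m):
    m=cv2.morphologyEx(m.astype(np.uint8),cv2.MORPH_OPEN,np.ones((2,2)))
    n,l,s,c=cv2.connectedComponentsWithStats(m); i=1+np.argmax(s[1:,4]); k=l==i
    r=cv2.minAreaRect(P[k][:,:2].astype(np.float32)*1000); print(name,s[i],P[k].mean(0).round(4),"med z",np.median(Z[k]).round(4),"rect",np.round(r[0],1),np.round(r[1],1),round(r[2],1)); print(np.round(cv2.boxPoints(r),0).tolist()); return k
box=lambda a,b,c,e:(u>a)&(u<b)&(v>c)&(v<e)
rep("hood",box(160,240,195,255)&(abs(Z-.078)<.006)&(hsv[...,1]<90))
rep("block",box(300,345,175,220)&(abs(Z-.093)<.006)&(hsv[...,1]>60))
rep("plate",box(280,345,175,225)&(abs(Z-.046)<.006)&(hsv[...,1]<80))
rep("railall",box(215,345,175,240)&(abs(Z-.030)<.006)&(hsv[...,1]<80))
rep("knob",box(300,345,205,235)&(Z>.075)&(hsv[...,2]<90))
rep("screw",box(270,300,222,300)&(hsv[...,0]<8)&(hsv[...,1]>180)&(hsv[...,2]>90))
rep("offcut",box(245,300,145,180)&(abs(Z-.028)<.006))
rep("jar",box(160,190,180,210)&(Z>.075))
rep("tape",box(195,235,178,202)&(Z>.05))
big=cv2.resize(p[165:265,150:350],None,fx=4,fy=4,interpolation=cv2.INTER_CUBIC);cv2.imwrite("pics/crop.png",big[:,:,::-1])
E
```

```text
hood [ 171  208   57   38 1419] [0.54   0.2363 0.0785] med z 0.0761 rect [547.4 170.9] [ 96.4 289.3] 5.5
[[485.0, 310.0], [513.0, 22.0], [609.0, 32.0], [581.0, 320.0]]
block [319 186  11  21 127] [ 0.6308 -0.1174  0.0816] med z 0.0899 rect [ 634.3 -120.9] [58.9 31.5] 12.8
[[602.0, -112.0], [609.0, -143.0], [666.0, -130.0], [659.0, -99.0]]
plate [282 185  47  33 773] [ 0.6177 -0.0624  0.0479] med z 0.0442 rect [599.1 -37.8] [ 97.  185.8] 27.4
[[513.0, 22.0], [599.0, -143.0], [685.0, -98.0], [599.0, 67.0]]
railall [225 209  27  20 342] [0.5664 0.1312 0.0303] med z 0.0283 rect [559.9  92.7] [155.2  66.5] 79.7
[[513.0, 22.0], [579.0, 10.0], [607.0, 163.0], [541.0, 175.0]]
knob [323 220   7   6  35] [ 0.5569 -0.1246  0.0704] med z 0.099 rect [ 557.5 -128.1] [14.4 31. ] 10.6
[[548.0, -114.0], [553.0, -145.0], [567.0, -142.0], [562.0, -112.0]]
screw [282 228   8  34 264] [ 0.4931 -0.0116  0.0243] med z 0.0219 rect [491.3  -0.5] [99.  44.7] 1.2
[[441.0, 21.0], [442.0, -24.0], [541.0, -22.0], [540.0, 23.0]]
offcut [256 152  35  21 571] [0.7353 0.0284 0.0332] med z 0.0258 rect [642.   16.4] [254.2 100.7] 6.9
[[510.0, 51.0], [522.0, -49.0], [774.0, -18.0], [762.0, 82.0]]
jar [162 184  21  20 328] [0.6334 0.3127 0.0858] med z 0.0877 rect [634.  314.5] [52.3 52.3] 3.2
[[606.0, 339.0], [609.0, 287.0], [662.0, 290.0], [659.0, 342.0]]
tape [201 184  22  13 224] [0.6469 0.2048 0.0628] med z 0.0604 rect [599.4 119.7] [253.8  56.1] 61.0
[[513.0, 22.0], [562.0, -5.0], [685.0, 217.0], [636.0, 244.0]]
```

View pics/crop.png

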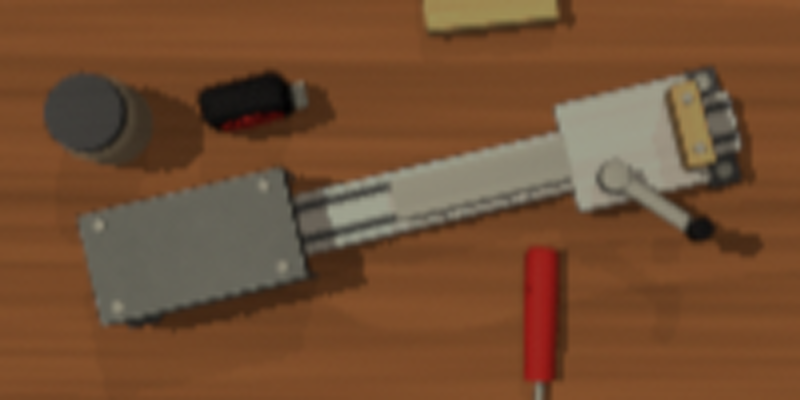

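The crop shows the hood top corners at (78,218), (285,168), (308,275) and (104,323). The block top runs (667,88) to (714,162), the knob top is at (699,227) and the pivot at (616,178). The depth has dropouts, so I'll cast rays onto known planes instead.

```bash
python3 - <<'E'
from h import *
z=np.load("top0.npz");p,d,K,T=[z[k] for k in "pdKT"]
def ray(cx,cy,zz):
    u,v=cx/4+150-.375,cy/4+165-.375
    r=T[:3,:3]@np.linalg.solve(K,[u,v,1.]); return (T[:3,3]+r*(zz-T[2,3])/r[2])[:2]*1000
h=[ray(*c,.078) for c in[(78,218),(285,168),(308,275),(104,323)]]
b=[ray(*c,.093) for c in[(667,88),(692,80),(714,162),(688,168)]]
kn=ray(699,227,.102); pv=ray(616,178,.075)
print("hood",np.round(h,1),"block",np.round(b,1),"knob",kn,"piv",pv)
mouth=(h[1]+h[2])/2; back=(h[0]+h[3])/2
t=(back-mouth)/np.linalg.norm(back-mouth); face=(b[1]+b[2])/2
t2=(mouth-face)/np.linalg.norm(mouth-face)
for t in(t,t2):
  n=np.array([-t[1],t[0]]) 
  print("t",t,np.degrees(np.arctan2(t[1],t[0])),"len",np.linalg.norm(back-mouth),"face",face,"mouth",mouth,"face->mouth along/lat",(mouth-face)@t,(mouth-face)@n,"piv",(pv-face)@t,(pv-face)@n,"knob-piv",np.linalg.norm(kn-pv),(kn-pv)@t,(kn-pv)@n,(kn-face)@t,(kn-face)@n)
# scene view knob and block checks
z=np.load("scene0.npz");p,d,K,T=[z[k] for k in "pdKT"]
def ps(X): 
    c=T[:3,:3].T@(np.array(X)-T[:3,3]); return (K@c)[:2]/c[2]
print("scene px knob",ps([*kn/1000,.102]),"face top",ps([*face/1000,.093]),"mouth",ps([*mouth/1000,.078]))
img=p.copy()
for X in([*kn/1000,.102],[*face/1000,.093],[*mouth/1000,.078],[*pv/1000,.075]):
    a=ps(X); cv2.circle(img,tuple(int(round(q*8)) for q in a),10,(255,0,255),-1,shift=3)
cv2.imwrite("pics/s1.png",cv2.resize(img[170:270,180:400],None,fx=3.6,fy=3.6,interpolation=cv2.INTER_CUBIC)[:,:,::-1])
E
```

```text
hood [[560.9 320.7]
 [598.2 174.6]
 [522.5 156.9]
 [486.9 300.4]] block [[ 656.5  -94.8]
 [ 662.4 -112.4]
 [ 604.8 -128. ]
 [ 600.3 -109.8]] knob [ 558.69827049 -116.62885985] piv [593.97294017 -60.715897  ]
t [-0.24370512  0.96984938] 104.10532302214976 len 149.32922342425286 face [ 633.58332276 -120.19335474] mouth [560.31692264 165.73552365] face->mouth along/lat 295.16334146462856 1.375042135658884 piv 67.33742829137897 23.92114419053403 knob-piv 66.11022414237624 -45.63053479519382 47.83739155158684 21.706893496185153 71.75853574212086
t [-0.24822054  0.96870355] 104.37223808249703 len 149.32922342425286 face [ 633.58332276 -120.19335474] mouth [560.31692264 165.73552365] face->mouth along/lat 295.1665443193719 2.5875902957611694e-15 piv 67.44813497485117 23.607191207239868 knob-piv 66.11022414237624 -45.407187744903034 48.049443672683175 22.040947229948134 71.65663487992305
scene px knob [228.2367455  190.93570685] face top [216.17614089 206.84246465] mouth [319.92874114 219.20939755]
```

View pics/s1.png

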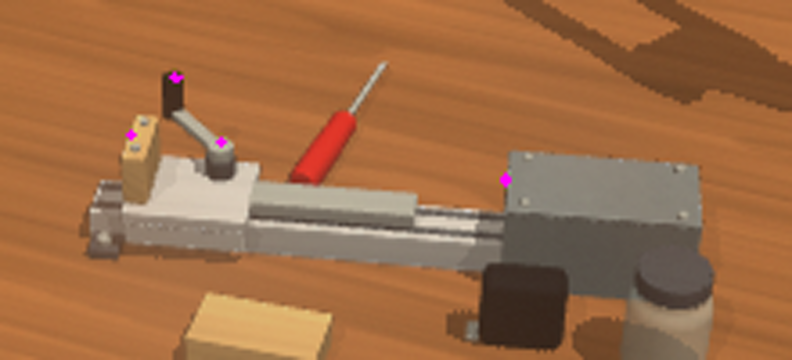

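The markers land on the right points, and the distances match the given sizes: face to pivot 67/24 mm, knob radius 66 mm, hood 149 mm. The travel direction is 104.2° from world +x, the push face is at about (0.634, -0.120) and the mouth is 295 mm ahead. First I'll shut the hand and turn +50.2° so that tool x lies along the travel, then move behind the block while still high.

```bash
python3 -m inch '[{"yaw":10,"hand":0},{"yaw":10,"hand":0},{"yaw":10,"hand":0},{"yaw":10,"hand":0},{"yaw":10.2,"hand":0},{"hand":0}]' 40; python3 -m inch '[{"dx":-48,"dy":12.5},{"dx":-48,"dy":12.5},{"dx":-48,"dy":12.5},{"dx":-48,"dy":12.5},{"dx":-48,"dy":12.5},{"dx":-48,"dy":12.5},{"dx":-48,"dy":12.5},{"dx":-48,"dy":12.5}]'; python3 -m inch '[{"dx":-48,"dy":12.5},{"dx":-48,"dy":12.5},{"dx":-48,"dy":12.5},{"dx":-48,"dy":12.5},{"dx":-48,"dy":12.5},{"dx":-48,"dy":12.5},{"dx":-48,"dy":12.5},{"dx":0}]'; cat > st.py <<'E'
from h import *
s=env.state(); t=np.array([-.2455,.9694]); y=np.array([.9694,.2455])
r=s["tcp_pos"][:2]*1000-np.array([633.6,-120.2]); R=s["orientation"]
print("t",s["t"],"along",round(r@t,1),"lat(away)",round(r@y,1),"z",round(s["tcp_pos"][2]*1000,1),"xaz",round(np.degrees(np.arctan2(R[1,0],R[0,0])),2),"f along/lat/z",s["ft_force"][:2]@t,s["ft_force"][:2]@y,s["ft_force"][2],"w",s["width"],"q",s["q"].round(2),env.nose_length)
E
python3 st.py
```

```text
t 0.1 along 732.5 lat(away) -201.0 z 249.5 xaz 154.4 f along/lat/z 0.1574216840851543 0.6547973295006841 -0.1092902815240044 w 0.08532159281298625 q [ 1.01  0.36  1.51 -0.    1.27 -0.12] 0.019invalid input at $[0]: expected keys dx, dy, dz, yaw, hand
invalid input at $[0]: expected keys dx, dy, dz, yaw, hand
invalid input at $[0]: expected keys dx, dy, dz, yaw, hand
```

```bash
python3 -m inch '[{"dx":0,"dy":0,"dz":0,"yaw":10,"hand":0},{"dx":0,"dy":0,"dz":0,"yaw":10,"hand":0},{"dx":0,"dy":0,"dz":0,"yaw":10,"hand":0},{"dx":0,"dy":0,"dz":0,"yaw":10,"hand":0},{"dx":0,"dy":0,"dz":0,"yaw":10.2,"hand":0},{"dx":0,"dy":0,"dz":0,"yaw":0,"hand":0}]' 40; python3 st.py
```

```text
t: 0.85
tcp_pos: [0.2591, 0.5408, 0.2499]
orientation: [[-0.247, 0.969, -0.001], [0.969, 0.247, -0.001], [-0.001, -0.001, -1.0]]
ft_force: [0.4, 0.4, -0.5]
width: 0.0006
finger_force: 0.0
t 0.85 along 732.7 lat(away) -200.8 z 249.9 xaz 104.29 f along/lat/z 0.25388403371792384 0.5016538396525004 -0.5470945417709754 w 0.0005846608121997261 q [ 1.01  0.36  1.51 -0.    1.27  0.76] 0.019
```

```bash
python3 -m inch '[{"dx":-48,"dy":12.5,"dz":0,"yaw":0,"hand":0},{"dx":-48,"dy":12.5,"dz":0,"yaw":0,"hand":0},{"dx":-48,"dy":12.5,"dz":0,"yaw":0,"hand":0},{"dx":-48,"dy":12.5,"dz":0,"yaw":0,"hand":0},{"dx":-48,"dy":12.5,"dz":0,"yaw":0,"hand":0},{"dx":-48,"dy":12.5,"dz":0,"yaw":0,"hand":0},{"dx":-48,"dy":12.5,"dz":0,"yaw":0,"hand":0},{"dx":-48,"dy":12.5,"dz":0,"yaw":0,"hand":0}]'; python3 -m inch '[{"dx":-48,"dy":12.5,"dz":0,"yaw":0,"hand":0},{"dx":-48,"dy":12.5,"dz":0,"yaw":0,"hand":0},{"dx":-48,"dy":12.5,"dz":0,"yaw":0,"hand":0},{"dx":-48,"dy":12.5,"dz":0,"yaw":0,"hand":0},{"dx":-48,"dy":12.5,"dz":0,"yaw":0,"hand":0},{"dx":-48,"dy":12.5,"dz":0,"yaw":0,"hand":0},{"dx":-48,"dy":12.5,"dz":0,"yaw":0,"hand":0},{"dx":0,"dy":0,"dz":0,"yaw":0,"hand":0}]' |tail -1; python3 st.py
```

```text
t: 1.85
tcp_pos: [0.4509, 0.1919, 0.2503]
orientation: [[-0.25, 0.968, 0.0], [0.968, 0.25, 0.0], [-0.0, 0.0, -1.0]]
ft_force: [0.3, -0.2, 0.2]
width: -0.0003
finger_force: 0.0
finger_force: 0.0
t 2.85 along 9.3 lat(away) -12.5 z 249.9 xaz 104.23 f along/lat/z 0.10324987461703476 0.5392582023975486 0.42278560287891737 w 4.7485568716625554e-05 q [-0.29  0.4   1.44 -0.    1.29 -0.54] 0.019
```

```bash
python3 -m inch '[{"dx":-48,"dy":12.5,"dz":0,"yaw":0,"hand":0},{"dx":0,"dy":0,"dz":40,"yaw":0,"hand":0},{"dx":0,"dy":0,"dz":40,"yaw":0,"hand":0},{"dx":0,"dy":0,"dz":40,"yaw":0,"hand":0},{"dx":0,"dy":0,"dz":30,"yaw":0,"hand":0},{"dx":0,"dy":0,"dz":15,"yaw":0,"hand":0},{"dx":0,"dy":0,"dz":9,"yaw":0,"hand":0},{"dx":0,"dy":0,"dz":0,"yaw":0,"hand":0}]'|tail -1; python3 st.py; python3 - <<'E'
from h import *
for n,(a,b,c,e) in {"scene":(165,265,150,350),"top":(160,260,230,430)}.items():
    p=cam(n)[0][a:b,c:e]; cv2.imwrite(f"pics/{n}2.png",cv2.resize(p,None,fx=3,fy=3,interpolation=cv2.INTER_CUBIC)[:,:,::-1])
a=[cv2.imread(f"pics/{n}2.png") for n in("scene","top")]; cv2.imwrite("pics/b2.png",np.vstack(a))
E
```

```text
finger_force: 0.0
t 3.85 along -34.9 lat(away) -0.5 z 76.5 xaz 104.25 f along/lat/z -0.1786932077552706 0.2017823731081016 1.373217076908057 w 6.190886988383215e-05 q [-0.34  0.62  1.53 -0.    0.99 -0.59] 0.019
```

View pics/b2.png

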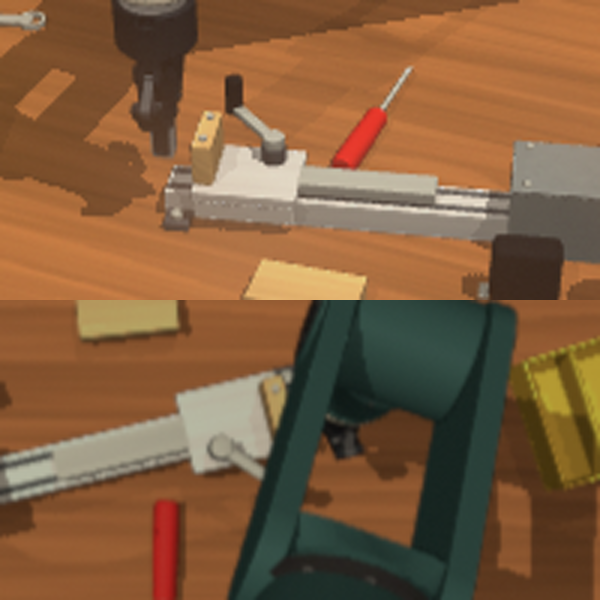

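The two fingers hang just behind the block, and the arm clears everything. I'll creep in to contact.

```bash
python3 -m inch '[{"dx":8,"dy":0,"dz":0,"yaw":0,"hand":0},{"dx":6,"dy":0,"dz":0,"yaw":0,"hand":0},{"dx":2,"dy":0,"dz":0,"yaw":0,"hand":0},{"dx":2,"dy":0,"dz":0,"yaw":0,"hand":0},{"dx":1,"dy":0,"dz":0,"yaw":0,"hand":0},{"dx":0,"dy":0,"dz":0,"yaw":0,"hand":0}]'|tail -1; python3 st.py;python3 -m inch '[{"dx":1,"dy":0,"dz":0,"yaw":0,"hand":0},{"dx":1,"dy":0,"dz":0,"yaw":0,"hand":0},{"dx":0,"dy":0,"dz":0,"yaw":0,"hand":0}]'|tail -1; python3 st.py
```

```text
finger_force: 0.0
t 4.7 along -16.1 lat(away) -0.7 z 76.3 xaz 104.2 f along/lat/z -0.20461150867868633 0.13219926154640257 -0.6144885936165211 w 0.0003812625101653463 q [-0.32  0.61  1.55 -0.    0.97 -0.56] 0.019
finger_force: 0.0
t 5.075 along -14.0 lat(away) -0.7 z 76.3 xaz 104.2 f along/lat/z 0.8144497132125149 0.1924211690037213 -0.19935298234748938 w -5.78946060646481e-06 q [-0.31  0.61  1.56 -0.    0.97 -0.56] 0.019
```

```bash
for i in 1 2; do :; done; python3 -m inch '[{"dx":1,"dy":0,"dz":0,"yaw":0,"hand":0},{"dx":1,"dy":0,"dz":0,"yaw":0,"hand":0},{"dx":0,"dy":0,"dz":0,"yaw":0,"hand":0}]'|tail -1; python3 st.py;python3 -m inch '[{"dx":1,"dy":0,"dz":0,"yaw":0,"hand":0},{"dx":1,"dy":0,"dz":0,"yaw":0,"hand":0},{"dx":0,"dy":0,"dz":0,"yaw":0,"hand":0}]'|tail -1; python3 st.py
```

```text
finger_force: 2.0
t 5.45 along -12.7 lat(away) -0.7 z 76.3 xaz 104.2 f along/lat/z -3.7494739720730714 -1.4090557344586503 -0.6676737205615746 w 1.3910615558467307e-05 q [-0.31  0.61  1.56 -0.    0.97 -0.56] 0.019
finger_force: 4.1
t 5.825 along -11.7 lat(away) -0.6 z 76.4 xaz 104.22 f along/lat/z -8.477799279635647 -1.626708453389268 -2.436792675416955 w -8.52469473928904e-05 q [-0.31  0.61  1.56 -0.    0.97 -0.56] 0.019
```

```bash
python3 -m inch '[{"dx":1,"dy":0,"dz":0,"yaw":0,"hand":0},{"dx":1,"dy":0,"dz":0,"yaw":0,"hand":0}]'|tail -1; python3 st.py;python3 -m inch '[{"dx":1,"dy":0,"dz":0,"yaw":0,"hand":0},{"dx":0,"dy":0,"dz":0,"yaw":0,"hand":0}]'|tail -1; python3 st.py;python3 -m inch '[{"dx":1,"dy":0,"dz":0,"yaw":0,"hand":0},{"dx":0,"dy":0,"dz":0,"yaw":0,"hand":0}]'|tail -1; python3 st.py
```

```text
finger_force: 7.5
t 6.075 along -11.2 lat(away) -0.6 z 76.5 xaz 104.25 f along/lat/z -14.95621421007308 -2.3245566261046497 -4.949417984570162 w -0.00020733893260803667 q [-0.31  0.61  1.56 -0.    0.97 -0.55] 0.019
finger_force: 8.0
t 6.325 along -11.1 lat(away) -0.6 z 76.5 xaz 104.24 f along/lat/z -15.49990175065291 -3.28234110694665 -5.552590800794555 w 0.0001055791119242794 q [-0.31  0.61  1.56 -0.01  0.97 -0.55] 0.019
finger_force: 7.9
t 6.575 along -10.1 lat(away) -0.6 z 76.5 xaz 104.23 f along/lat/z -16.267133551377945 -2.640838008042948 -4.08410293544143 w -0.0001312198237436171 q [-0.31  0.61  1.56 -0.01  0.97 -0.55] 0.019
```

```bash
python3 -m inch '[{"dx":1,"dy":0,"dz":0,"yaw":0,"hand":0},{"dx":0,"dy":0,"dz":0,"yaw":0,"hand":0}]'|tail -1; python3 st.py;python3 -m inch '[{"dx":1,"dy":0,"dz":0,"yaw":0,"hand":0},{"dx":0,"dy":0,"dz":0,"yaw":0,"hand":0}]'|tail -1; python3 st.py
```

```text
finger_force: 4.9
t 6.825 along -7.5 lat(away) -0.7 z 76.4 xaz 104.2 f along/lat/z -9.15884838765133 -1.522845084371791 -3.8474471782256514 w 6.540027041458916e-05 q [-0.3   0.61  1.56 -0.    0.97 -0.55] 0.019
finger_force: 3.8
t 7.075 along -5.6 lat(away) -0.7 z 76.4 xaz 104.21 f along/lat/z -7.099579745331168 -1.1895836901158245 -1.8229988844052412 w 0.0001398462309453423 q [-0.3   0.61  1.57 -0.    0.97 -0.55] 0.019
```

```bash
python3 -m inch '[{"dx":1,"dy":0,"dz":0,"yaw":0,"hand":0},{"dx":0,"dy":0,"dz":0,"yaw":0,"hand":0}]'|tail -1; python3 st.py;python3 -m inch '[{"dx":1,"dy":0,"dz":0,"yaw":0,"hand":0},{"dx":0,"dy":0,"dz":0,"yaw":0,"hand":0}]'|tail -1; python3 st.py
```

```text
finger_force: 3.1
t 7.325 along -4.1 lat(away) -0.7 z 76.3 xaz 104.21 f along/lat/z -5.910478405144374 -1.288117830006079 -2.190208992608966 w 0.00014184173019176195 q [-0.3   0.61  1.57 -0.    0.97 -0.55] 0.019
finger_force: 2.6
t 7.575 along -2.8 lat(away) -0.7 z 76.4 xaz 104.2 f along/lat/z -4.77891264716522 -1.1675793779990022 -2.6443139206753905 w -7.75051658874772e-06 q [-0.3   0.61  1.57 -0.    0.97 -0.55] 0.019
```

It broke free at about 16 N and the drag is now about 5 N. I'll run it on at 32 mm/s, staying short of 95 mm of travel.

```bash
python3 -m inch '[{"dx":2,"dy":0,"dz":0,"yaw":0,"hand":0},{"dx":3,"dy":0,"dz":0,"yaw":0,"hand":0},{"dx":4,"dy":0,"dz":0,"yaw":0,"hand":0},{"dx":4,"dy":0,"dz":0,"yaw":0,"hand":0},{"dx":4,"dy":0,"dz":0,"yaw":0,"hand":0},{"dx":4,"dy":0,"dz":0,"yaw":0,"hand":0},{"dx":4,"dy":0,"dz":0,"yaw":0,"hand":0},{"dx":4,"dy":0,"dz":0,"yaw":0,"hand":0}]'|tail -1; python3 st.py; python3 -m inch '[{"dx":4,"dy":0,"dz":0,"yaw":0,"hand":0},{"dx":4,"dy":0,"dz":0,"yaw":0,"hand":0},{"dx":4,"dy":0,"dz":0,"yaw":0,"hand":0},{"dx":4,"dy":0,"dz":0,"yaw":0,"hand":0},{"dx":4,"dy":0,"dz":0,"yaw":0,"hand":0},{"dx":4,"dy":0,"dz":0,"yaw":0,"hand":0},{"dx":4,"dy":0,"dz":0,"yaw":0,"hand":0},{"dx":4,"dy":0,"dz":0,"yaw":0,"hand":0}]'|tail -1; python3 st.py
```

```text
finger_force: 2.1
t 8.575 along 27.2 lat(away) -0.7 z 76.3 xaz 104.2 f along/lat/z -4.506427199445215 -0.4007525823763298 -1.1393029153110787 w -0.0005819759568847507 q [-0.26  0.59  1.6  -0.    0.95 -0.51] 0.019
finger_force: 2.1
t 9.575 along 59.2 lat(away) -0.8 z 76.3 xaz 104.2 f along/lat/z -4.2189296959319105 -2.5359086979905205 -0.12810784653067717 w 0.00016808827379730484 q [-0.21  0.58  1.63 -0.    0.94 -0.46] 0.019
```

Drag is steady at about 4.3 N with travel around 72 mm. From here I'll go in 6 mm calls, each gated by a force check.

```bash
cat > ok.py <<'E'
import sys
exec(open("st.py").read())
sys.exit(s["ft_force"][:2]@t < -6.5)
E
python3 -m inch '[{"dx":4,"dy":0,"dz":0,"yaw":0,"hand":0},{"dx":4,"dy":0,"dz":0,"yaw":0,"hand":0},{"dx":3,"dy":0,"dz":0,"yaw":0,"hand":0},{"dx":2,"dy":0,"dz":0,"yaw":0,"hand":0}]'|tail -1; python3 ok.py &&
python3 -m inch '[{"dx":1.5,"dy":0,"dz":0,"yaw":0,"hand":0},{"dx":1.5,"dy":0,"dz":0,"yaw":0,"hand":0},{"dx":1.5,"dy":0,"dz":0,"yaw":0,"hand":0},{"dx":1.5,"dy":0,"dz":0,"yaw":0,"hand":0}]'|tail -1 && python3 ok.py &&
python3 -m inch '[{"dx":1.5,"dy":0,"dz":0,"yaw":0,"hand":0},{"dx":1.5,"dy":0,"dz":0,"yaw":0,"hand":0},{"dx":1.5,"dy":0,"dz":0,"yaw":0,"hand":0},{"dx":1.5,"dy":0,"dz":0,"yaw":0,"hand":0}]'|tail -1 && python3 ok.py &&
python3 -m inch '[{"dx":1.5,"dy":0,"dz":0,"yaw":0,"hand":0},{"dx":1.5,"dy":0,"dz":0,"yaw":0,"hand":0},{"dx":1.5,"dy":0,"dz":0,"yaw":0,"hand":0},{"dx":1.5,"dy":0,"dz":0,"yaw":0,"hand":0}]'|tail -1 && python3 ok.py &&
python3 -m inch '[{"dx":1.5,"dy":0,"dz":0,"yaw":0,"hand":0},{"dx":1.5,"dy":0,"dz":0,"yaw":0,"hand":0},{"dx":1.5,"dy":0,"dz":0,"yaw":0,"hand":0},{"dx":1.5,"dy":0,"dz":0,"yaw":0,"hand":0}]'|tail -1 && python3 ok.py
```

```text
finger_force: 2.0
t 10.075 along 72.1 lat(away) -0.8 z 76.3 xaz 104.21 f along/lat/z -5.557621915034692 -1.3911054878157783 0.4250803342535536 w 0.0002200051536529045 q [-0.19  0.58  1.64 -0.    0.93 -0.44] 0.019False
```

```bash
sed -i 's/sys.exit(\(.*\))$/sys.exit(int(\1))/' ok.py
python3 -m inch '[{"dx":1.5,"dy":0,"dz":0,"yaw":0,"hand":0},{"dx":1.5,"dy":0,"dz":0,"yaw":0,"hand":0},{"dx":1.5,"dy":0,"dz":0,"yaw":0,"hand":0},{"dx":1.5,"dy":0,"dz":0,"yaw":0,"hand":0}]'|tail -1 && python3 ok.py &&
python3 -m inch '[{"dx":1.5,"dy":0,"dz":0,"yaw":0,"hand":0},{"dx":1.5,"dy":0,"dz":0,"yaw":0,"hand":0},{"dx":1.5,"dy":0,"dz":0,"yaw":0,"hand":0},{"dx":1.5,"dy":0,"dz":0,"yaw":0,"hand":0}]'|tail -1 && python3 ok.py &&
python3 -m inch '[{"dx":1.5,"dy":0,"dz":0,"yaw":0,"hand":0},{"dx":1.5,"dy":0,"dz":0,"yaw":0,"hand":0},{"dx":1.5,"dy":0,"dz":0,"yaw":0,"hand":0},{"dx":1.5,"dy":0,"dz":0,"yaw":0,"hand":0}]'|tail -1 && python3 ok.py &&
python3 -m inch '[{"dx":1.5,"dy":0,"dz":0,"yaw":0,"hand":0},{"dx":1.5,"dy":0,"dz":0,"yaw":0,"hand":0},{"dx":1.5,"dy":0,"dz":0,"yaw":0,"hand":0},{"dx":1.5,"dy":0,"dz":0,"yaw":0,"hand":0}]'|tail -1 && python3 ok.py &&
python3 -m inch '[{"dx":1.5,"dy":0,"dz":0,"yaw":0,"hand":0},{"dx":1.5,"dy":0,"dz":0,"yaw":0,"hand":0},{"dx":1.5,"dy":0,"dz":0,"yaw":0,"hand":0},{"dx":1.5,"dy":0,"dz":0,"yaw":0,"hand":0}]'|tail -1 && python3 ok.py &&
python3 -m inch '[{"dx":1.5,"dy":0,"dz":0,"yaw":0,"hand":0},{"dx":1.5,"dy":0,"dz":0,"yaw":0,"hand":0},{"dx":1.5,"dy":0,"dz":0,"yaw":0,"hand":0},{"dx":1.5,"dy":0,"dz":0,"yaw":0,"hand":0}]'|tail -1 && python3 ok.py
```

```text
finger_force: 2.0
t 10.575 along 78.0 lat(away) -0.8 z 76.3 xaz 104.19 f along/lat/z -4.02955108904519 -2.0416217594547605 1.3322851788433256 w 0.0003545902026757627 q [-0.19  0.57  1.64 -0.    0.93 -0.43] 0.019
finger_force: 2.0
t 11.075 along 84.0 lat(away) -0.8 z 76.3 xaz 104.2 f along/lat/z -4.348593668064226 -3.246361268067255 1.1675520470328276 w -7.343265256465562e-05 q [-0.18  0.57  1.64 -0.    0.93 -0.42] 0.019
finger_force: 2.0
t 11.575 along 90.0 lat(away) -0.8 z 76.3 xaz 104.2 f along/lat/z -3.64074855015172 -2.659793148437562 2.265290394422108 w -0.00016415381606522099 q [-0.17  0.57  1.65 -0.    0.92 -0.41] 0.019
finger_force: 2.0
t 12.075 along 96.0 lat(away) -0.8 z 76.3 xaz 104.2 f along/lat/z -3.699719477982208 -2.9848943641677463 1.3925961549640915 w -8.378437172491702e-05 q [-0.16  0.57  1.65 -0.    0.92 -0.41] 0.019
finger_force: 2.0
t 12.575 along 102.0 lat(away) -0.8 z 76.3 xaz 104.2 f along/lat/z -4.120208253326811 -2.819775423709475 1.4802595494464132 w 0.00034769928315548764 q [-0.15  0.57  1.66 -0.    0.92 -0.4 ] 0.019
finger_force: 2.0
t 13.075 along 108.0 lat(away) -0.8 z 76.3 xaz 104.2 f along/lat/z -4.527541284231881 -4.072619671115693 1.4750359650319667 w 0.00037679855601742385 q [-0.14  0.56  1.66 -0.    0.92 -0.39] 0.019
```

```bash

python3 -m inch '[{"dx":1.5,"dy":0,"dz":0,"yaw":0,"hand":0},{"dx":1.5,"dy":0,"dz":0,"yaw":0,"hand":0},{"dx":1.5,"dy":0,"dz":0,"yaw":0,"hand":0},{"dx":1.5,"dy":0,"dz":0,"yaw":0,"hand":0}]'|tail -1 && python3 ok.py &&
python3 -m inch '[{"dx":1.5,"dy":0,"dz":0,"yaw":0,"hand":0},{"dx":1.5,"dy":0,"dz":0,"yaw":0,"hand":0},{"dx":1.5,"dy":0,"dz":0,"yaw":0,"hand":0},{"dx":1.5,"dy":0,"dz":0,"yaw":0,"hand":0}]'|tail -1 && python3 ok.py &&
python3 -m inch '[{"dx":1.5,"dy":0,"dz":0,"yaw":0,"hand":0},{"dx":1.5,"dy":0,"dz":0,"yaw":0,"hand":0},{"dx":1.5,"dy":0,"dz":0,"yaw":0,"hand":0},{"dx":1.5,"dy":0,"dz":0,"yaw":0,"hand":0}]'|tail -1 && python3 ok.py &&
python3 -m inch '[{"dx":1.5,"dy":0,"dz":0,"yaw":0,"hand":0},{"dx":1.5,"dy":0,"dz":0,"yaw":0,"hand":0},{"dx":1.5,"dy":0,"dz":0,"yaw":0,"hand":0},{"dx":1.5,"dy":0,"dz":0,"yaw":0,"hand":0}]'|tail -1 && python3 ok.py &&
python3 -m inch '[{"dx":1.5,"dy":0,"dz":0,"yaw":0,"hand":0},{"dx":1.5,"dy":0,"dz":0,"yaw":0,"hand":0},{"dx":1.5,"dy":0,"dz":0,"yaw":0,"hand":0},{"dx":1.5,"dy":0,"dz":0,"yaw":0,"hand":0}]'|tail -1 && python3 ok.py &&
python3 -m inch '[{"dx":1.5,"dy":0,"dz":0,"yaw":0,"hand":0},{"dx":1.5,"dy":0,"dz":0,"yaw":0,"hand":0},{"dx":1.5,"dy":0,"dz":0,"yaw":0,"hand":0},{"dx":1.5,"dy":0,"dz":0,"yaw":0,"hand":0}]'|tail -1 && python3 ok.py
```

```text
finger_force: 2.0
t 13.575 along 114.0 lat(away) -0.8 z 76.2 xaz 104.2 f along/lat/z -4.056108461203405 -3.068052645300162 2.463517032405788 w 7.523621572033386e-05 q [-0.13  0.56  1.66 -0.    0.91 -0.38] 0.019
finger_force: 4.6
t 14.075 along 118.9 lat(away) -0.8 z 76.3 xaz 104.23 f along/lat/z -10.07617268897473 -4.32052579073528 0.7572242959177237 w -0.00021232870591584904 q [-0.12  0.56  1.67 -0.    0.91 -0.37] 0.019
```

```bash
python3 -m inch '[{"dx":0.5,"dy":0,"dz":0,"yaw":0,"hand":0},{"dx":0,"dy":0,"dz":0,"yaw":0,"hand":0},{"dx":0,"dy":0,"dz":0,"yaw":0,"hand":0}]'|tail -1; python3 st.py
```

```text
finger_force: 4.4
t 14.45 along 119.3 lat(away) -0.7 z 76.3 xaz 104.22 f along/lat/z -8.614981799183395 -4.132183532556793 0.22794984881060465 w 0.00021745434626565562 q [-0.12  0.56  1.67 -0.    0.91 -0.37] 0.019
```

```bash
python3 -m inch '[{"dx":1,"dy":0,"dz":0,"yaw":0,"hand":0},{"dx":0.5,"dy":0,"dz":0,"yaw":0,"hand":0},{"dx":0,"dy":0,"dz":0,"yaw":0,"hand":0},{"dx":0,"dy":0,"dz":0,"yaw":0,"hand":0}]'|tail -1; python3 st.py
```

```text
finger_force: 5.1
t 14.95 along 120.4 lat(away) -0.7 z 76.3 xaz 104.23 f along/lat/z -10.288774470203137 -3.9003581934494345 0.5904718284849441 w 0.00011641220044154704 q [-0.12  0.56  1.67 -0.    0.91 -0.37] 0.019
```

About 6 N above the drag and clearly on the buffer. I'll back off gently and look.

```bash
python3 -m inch '[{"dx":-1,"dy":0,"dz":0,"yaw":0,"hand":0},{"dx":-1,"dy":0,"dz":0,"yaw":0,"hand":0},{"dx":-1,"dy":0,"dz":0,"yaw":0,"hand":0},{"dx":-1,"dy":0,"dz":0,"yaw":0,"hand":0},{"dx":-3,"dy":0,"dz":0,"yaw":0,"hand":0},{"dx":-8,"dy":0,"dz":0,"yaw":0,"hand":0},{"dx":-15,"dy":0,"dz":0,"yaw":0,"hand":0},{"dx":0,"dy":0,"dz":0,"yaw":0,"hand":0}]'|tail -1; python3 st.py; python3 - <<'E'
from h import *
p,d,K,T=cam("scene"); cv2.imwrite("pics/s3.png",cv2.resize(p[165:265,180:400],None,fx=3.6,fy=3.6,interpolation=cv2.INTER_CUBIC)[:,:,::-1])
E
```

```text
finger_force: 0.0
t 15.95 along 90.3 lat(away) -0.3 z 76.4 xaz 104.11 f along/lat/z -0.46498732284318567 0.7166815064090296 0.8357086044832821 w -0.00035901273295646605 q [-0.17  0.57  1.65 -0.    0.92 -0.41] 0.019
```

View pics/s3.png

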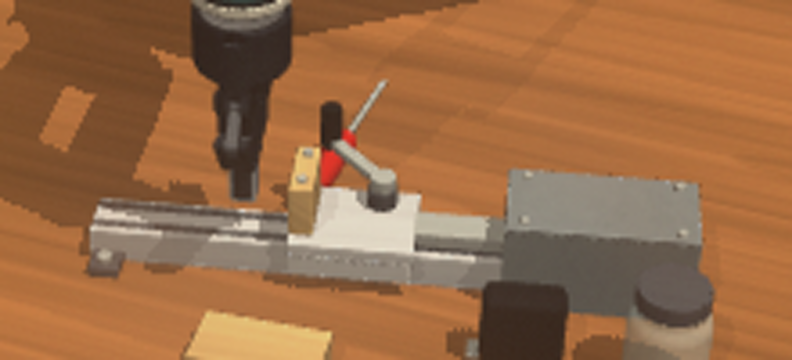

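The carriage rests near the hood and the lever still points backwards, with the knob at about (331,120). The carriage face should be about 130 mm along, putting the knob at 151 along and -72 lateral. I'll move behind the knob at tip height 80 mm.

```bash
python3 -m inch '[{"dx":0,"dy":-10,"dz":-13,"yaw":0,"hand":0},{"dx":0,"dy":-24,"dz":-10,"yaw":0,"hand":0},{"dx":0,"dy":-26,"dz":0,"yaw":0,"hand":0},{"dx":4,"dy":-22,"dz":0,"yaw":0,"hand":0},{"dx":10,"dy":0,"dz":0,"yaw":0,"hand":0},{"dx":10,"dy":0,"dz":0,"yaw":0,"hand":0},{"dx":4,"dy":0,"dz":0,"yaw":0,"hand":0},{"dx":0,"dy":0,"dz":0,"yaw":0,"hand":0}]'|tail -1; python3 st.py; python3 -m inch '[{"dx":2,"dy":0,"dz":0,"yaw":0,"hand":0},{"dx":2,"dy":0,"dz":0,"yaw":0,"hand":0},{"dx":2,"dy":0,"dz":0,"yaw":0,"hand":0},{"dx":2,"dy":0,"dz":0,"yaw":0,"hand":0},{"dx":2,"dy":0,"dz":0,"yaw":0,"hand":0},{"dx":2,"dy":0,"dz":0,"yaw":0,"hand":0},{"dx":2,"dy":0,"dz":0,"yaw":0,"hand":0},{"dx":2,"dy":0,"dz":0,"yaw":0,"hand":0}]'|tail -1; python3 st.py
```

```text
finger_force: 0.0
t 17.0 along 120.3 lat(away) -82.0 z 99.4 xaz 104.27 f along/lat/z -0.1739080716117047 0.6200798259568128 0.7126948898178459 w -5.7321811190604965e-06 q [-0.18  0.44  1.83 -0.    0.87 -0.43] 0.019
finger_force: 5.2
t 18.0 along 135.0 lat(away) -84.5 z 99.2 xaz 104.29 f along/lat/z -8.479684778217461 -7.549630959003928 3.5994907524720205 w 0.00020392751547669493 q [-0.15  0.44  1.84 -0.    0.87 -0.4 ] 0.019
```

The force is 45° radial, so a finger corner is pushing the knob towards the pivot. I'll back off and re-measure the knob.

```bash
python3 -m inch '[{"dx":-2,"dy":0,"dz":0,"yaw":0,"hand":0},{"dx":-4,"dy":0,"dz":0,"yaw":0,"hand":0},{"dx":-10,"dy":0,"dz":0,"yaw":0,"hand":0},{"dx":-14,"dy":0,"dz":0,"yaw":0,"hand":0},{"dx":0,"dy":0,"dz":0,"yaw":0,"hand":0}]'|tail -1; python3 st.py; python3 - <<'E'
from h import *
f0=np.array([633.6,-120.2]);t=np.array([-.2455,.9694]); y=np.array([.9694,.2455])
p,d,K,T=cam("scene"); cv2.imwrite("pics/s4.png",cv2.resize(p[160:260,180:380],None,fx=4,fy=4,interpolation=cv2.INTER_CUBIC)[:,:,::-1])
np.savez("s4.npz",K=K,T=T)
E
```

```text
finger_force: 0.0
t 18.625 along 104.4 lat(away) -82.2 z 99.4 xaz 104.11 f along/lat/z 0.6088225122659129 0.743672030225727 0.5749350250419721 w -0.00036595785907767166 q [-0.2   0.45  1.82 -0.    0.87 -0.45] 0.019
```

View pics/s4.png

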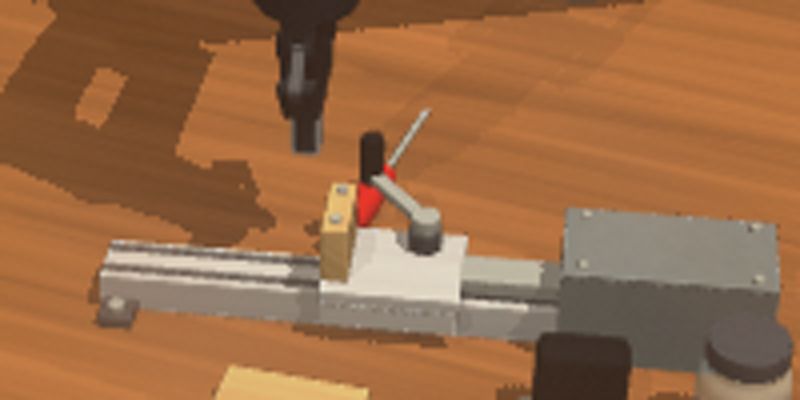

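The knob's top centre is at (371,136), the block top rear edge mid near (327,203), the pivot top near (425,215) and the fingertip bottom near (306,150).

```bash
python3 - <<'E'
from h import *
f0=np.array([633.6,-120.2]);t=np.array([-.2455,.9694]); y=np.array([.9694,.2455])
z=np.load("s4.npz");K,T=z["K"],z["T"]
def ray(cx,cy,zz,o=(180,160),s=4):
    u,v=(cx+.5)/s-.5+o[0],(cy+.5)/s-.5+o[1]
    r=T[:3,:3]@np.linalg.solve(K,[u,v,1.]); X=(T[:3,3]+r*(zz-T[2,3])/r[2])[:2]*1000-f0; return (X@t).round(1),(X@y).round(1)
print("knob",ray(371,136,.102),"knob bottom",ray(371,180,.062),"facetop",ray(327,203,.093),"pivot",ray(425,215,.08),"tip",ray(293,150,.080),ray(320,152,.08))
print("knob0",ray(173,75,.102,(180,170),3.6))
E
```

```text
knob (np.float64(151.7), np.float64(-75.3)) knob bottom (np.float64(152.1), np.float64(-76.6)) facetop (np.float64(129.2), np.float64(-0.2)) pivot (np.float64(197.8), np.float64(-13.1)) tip (np.float64(93.2), np.float64(-81.6)) (np.float64(113.3), np.float64(-81.8))
knob0 (np.float64(19.8), np.float64(-73.9))
```

The knob is at (152,-73), but the closed fingertips are only about 12 mm wide, so I have to follow its arc. I'll start just inboard behind the knob and check forces between calls.

```bash
python3 -m inch '[{"dx":0,"dy":7,"dz":0,"yaw":0,"hand":0},{"dx":6,"dy":6,"dz":0,"yaw":0,"hand":0},{"dx":8,"dy":0,"dz":0,"yaw":0,"hand":0},{"dx":4,"dy":0,"dz":0,"yaw":0,"hand":0},{"dx":3,"dy":0,"dz":0,"yaw":0,"hand":0},{"dx":3,"dy":0,"dz":0,"yaw":0,"hand":0},{"dx":0,"dy":0,"dz":0,"yaw":0,"hand":0}]'|tail -1; python3 ok.py && python3 -m inch '[{"dx":3.5,"dy":-3,"dz":0,"yaw":0,"hand":0},{"dx":3.5,"dy":-3,"dz":0,"yaw":0,"hand":0}]'|tail -1 && python3 ok.py && python3 -m inch '[{"dx":3.5,"dy":-3,"dz":0,"yaw":0,"hand":0},{"dx":3.5,"dy":-3,"dz":0,"yaw":0,"hand":0}]'|tail -1 && python3 ok.py && python3 -m inch '[{"dx":4.2,"dy":-2,"dz":0,"yaw":0,"hand":0},{"dx":4.2,"dy":-2,"dz":0,"yaw":0,"hand":0}]'|tail -1 && python3 ok.py && python3 -m inch '[{"dx":4.2,"dy":-2,"dz":0,"yaw":0,"hand":0},{"dx":4.2,"dy":-2,"dz":0,"yaw":0,"hand":0}]'|tail -1 && python3 ok.py
```

```text
finger_force: 0.0
t 19.55 along 130.1 lat(away) -69.8 z 99.3 xaz 104.21 f along/lat/z 0.3625794917581212 -0.34886012924228604 0.449314063382999 w 1.3425286384558521e-05 q [-0.15  0.45  1.81 -0.    0.88 -0.4 ] 0.019
finger_force: 0.8
t 19.8 along 136.8 lat(away) -75.9 z 99.4 xaz 104.2 f along/lat/z -1.3347961831305424 -1.0383019485321723 0.8545953775475168 w -0.0001445124753286516 q [-0.14  0.44  1.83 -0.    0.87 -0.39] 0.019
finger_force: 0.4
t 20.05 along 144.1 lat(away) -81.8 z 99.4 xaz 104.2 f along/lat/z -0.947681768657262 0.3805182324711442 0.7334153531348768 w 5.3471602963217946e-05 q [-0.13  0.44  1.84 -0.    0.86 -0.38] 0.019
finger_force: 1.0
t 20.3 along 152.6 lat(away) -86.3 z 99.2 xaz 104.21 f along/lat/z -1.711793635917683 -0.7603590637583952 0.25361032421290874 w 0.00017197951057579635 q [-0.12  0.43  1.86 -0.    0.86 -0.37] 0.019
finger_force: 0.8
t 20.55 along 161.1 lat(away) -89.9 z 99.2 xaz 104.2 f along/lat/z -1.2301794575064406 -0.5919261022503066 -1.8846028027715724 w 0.0001145585144065988 q [-0.11  0.42  1.87 -0.    0.85 -0.36] 0.019
```

Forces are about 1 N and the knob is following, so I'll carry on round the arc.

```bash
python3 -m inch '[{"dx":4.5,"dy":-0.8,"dz":0,"yaw":0,"hand":0},{"dx":4.5,"dy":-0.8,"dz":0,"yaw":0,"hand":0},{"dx":4.5,"dy":-0.8,"dz":0,"yaw":0,"hand":0},{"dx":4.5,"dy":0,"dz":0,"yaw":0,"hand":0}]'|tail -1; python3 ok.py && python3 -m inch '[{"dx":4.5,"dy":0.4,"dz":0,"yaw":0,"hand":0},{"dx":4.5,"dy":0.4,"dz":0,"yaw":0,"hand":0},{"dx":4.5,"dy":0.4,"dz":0,"yaw":0,"hand":0},{"dx":4,"dy":0.5,"dz":0,"yaw":0,"hand":0}]'|tail -1 && python3 ok.py && python3 -m inch '[{"dx":4,"dy":1.5,"dz":0,"yaw":0,"hand":0},{"dx":4,"dy":1.5,"dz":0,"yaw":0,"hand":0},{"dx":3,"dy":1.5,"dz":0,"yaw":0,"hand":0}]'|tail -1 && python3 ok.py && python3 -m inch '[{"dx":2,"dy":1,"dz":0,"yaw":0,"hand":0},{"dx":2,"dy":1,"dz":0,"yaw":0,"hand":0}]'|tail -1 && python3 ok.py
```

```text
finger_force: 0.6
t 21.05 along 179.1 lat(away) -92.1 z 99.3 xaz 104.2 f along/lat/z -1.8377980653662893 -0.5399042812634434 0.11596054807642053 w 0.0002476852160323297 q [-0.08  0.42  1.88 -0.    0.84 -0.32] 0.019
finger_force: 0.5
t 21.55 along 196.5 lat(away) -90.3 z 99.3 xaz 104.2 f along/lat/z -0.9769373467598377 -1.05763493682989 0.018018889891648675 w -0.00023656189527172369 q [-0.04  0.42  1.88 -0.    0.84 -0.29] 0.019
finger_force: 0.5
t 21.925 along 207.5 lat(away) -85.7 z 99.3 xaz 104.2 f along/lat/z -1.0703739738162448 -0.8004778759678242 0.552722716679907 w -0.00018729027692323145 q [-0.02  0.42  1.88 -0.    0.84 -0.27] 0.019
finger_force: 0.5
t 22.175 along 211.3 lat(away) -83.8 z 99.3 xaz 104.2 f along/lat/z -0.9573421355599377 -1.4178429462803666 0.18407656376186368 w -4.4976740725621164e-05 q [-0.01  0.42  1.87 -0.    0.85 -0.26] 0.019
```

```bash
sed -i 's/-6.5/-3.2/' ok.py; python3 -m inch '[{"dx":2,"dy":1.2,"dz":0,"yaw":0,"hand":0},{"dx":2,"dy":1.2,"dz":0,"yaw":0,"hand":0}]'|tail -1; python3 ok.py && python3 -m inch '[{"dx":2,"dy":1.2,"dz":0,"yaw":0,"hand":0},{"dx":2,"dy":1.2,"dz":0,"yaw":0,"hand":0}]'|tail -1 && python3 ok.py && python3 -m inch '[{"dx":1.5,"dy":1,"dz":0,"yaw":0,"hand":0},{"dx":1,"dy":1,"dz":0,"yaw":0,"hand":0}]'|tail -1 && python3 ok.py && python3 -m inch '[{"dx":1,"dy":1,"dz":0,"yaw":0,"hand":0},{"dx":1,"dy":1,"dz":0,"yaw":0,"hand":0}]'|tail -1 && python3 ok.py && python3 -m inch '[{"dx":1,"dy":1,"dz":0,"yaw":0,"hand":0},{"dx":1,"dy":1,"dz":0,"yaw":0,"hand":0}]'|tail -1 && python3 ok.py&& python3 -m inch '[{"dx":1,"dy":0.5,"dz":0,"yaw":0,"hand":0},{"dx":1,"dy":0.5,"dz":0,"yaw":0,"hand":0}]'|tail -1 && python3 ok.py
```

```text
finger_force: 0.5
t 22.425 along 215.3 lat(away) -81.4 z 99.3 xaz 104.19 f along/lat/z -0.4577316351292628 -1.054166931358392 0.16912910560698308 w -0.00014727118946727247 q [-0.    0.42  1.87 -0.    0.85 -0.25] 0.019
finger_force: 0.5
t 22.675 along 219.3 lat(away) -79.0 z 99.3 xaz 104.2 f along/lat/z -1.1119834478596484 -1.1446137343093143 0.6510813076717313 w -9.507785499389842e-05 q [ 0.01  0.42  1.87 -0.    0.85 -0.24] 0.019
finger_force: 0.5
t 22.925 along 221.8 lat(away) -77.0 z 99.3 xaz 104.2 f along/lat/z -1.4266632956979879 -0.9659312019854921 0.8873883741828062 w 0.0003046549681787622 q [ 0.01  0.43  1.86 -0.    0.85 -0.23] 0.019
finger_force: 0.5
t 23.175 along 223.8 lat(away) -75.0 z 99.3 xaz 104.2 f along/lat/z -1.6092656934845513 -0.2310744332472801 -0.2401023641557249 w -2.352746994603472e-05 q [ 0.02  0.43  1.86 -0.    0.85 -0.23] 0.019
finger_force: 0.5
t 23.425 along 225.8 lat(away) -73.0 z 99.3 xaz 104.2 f along/lat/z -0.6909703328512408 -0.25630892519332266 -0.34182218827261857 w -0.00017187039035262595 q [ 0.02  0.43  1.85 -0.    0.86 -0.22] 0.019
finger_force: 1.0
t 23.675 along 227.6 lat(away) -71.6 z 99.3 xaz 104.2 f along/lat/z -1.5072016051766837 0.07633844355629334 -0.5417062713570763 w 5.071306745085591e-07 q [ 0.03  0.43  1.85 -0.    0.86 -0.22] 0.019
```

```bash
python3 -m inch '[{"dx":1,"dy":0.5,"dz":0,"yaw":0,"hand":0},{"dx":0,"dy":0,"dz":0,"yaw":0,"hand":0}]'|tail -1; python3 ok.py && python3 -m inch '[{"dx":1,"dy":0.5,"dz":0,"yaw":0,"hand":0},{"dx":0,"dy":0,"dz":0,"yaw":0,"hand":0}]'|tail -1 && python3 ok.py
```

```text
finger_force: 1.9
t 23.925 along 228.3 lat(away) -71.1 z 99.4 xaz 104.21 f along/lat/z -4.049927928326645 0.3387448595299754 -1.9732456570539982 w -3.322698479164459e-05 q [ 0.03  0.43  1.85 -0.    0.86 -0.22] 0.019
```

The lever has met its stop at 4 N. I'll back off, rise and look.

```bash
python3 -m inch '[{"dx":-1.5,"dy":-1,"dz":0,"yaw":0,"hand":0},{"dx":-3,"dy":-2,"dz":0,"yaw":0,"hand":0},{"dx":-12,"dy":-5,"dz":0,"yaw":0,"hand":0},{"dx":0,"dy":0,"dz":-25,"yaw":0,"hand":0},{"dx":-20,"dy":0,"dz":-40,"yaw":0,"hand":0},{"dx":-30,"dy":0,"dz":-40,"yaw":0,"hand":0},{"dx":-40,"dy":0,"dz":-30,"yaw":0,"hand":0},{"dx":-40,"dy":0,"dz":0,"yaw":0,"hand":0}]'|tail -1; python3 -m inch '[{"dx":-40,"dy":0,"dz":0,"yaw":0,"hand":0},{"dx":-40,"dy":0,"dz":0,"yaw":0,"hand":0},{"dx":0,"dy":0,"dz":0,"yaw":0,"hand":0}]'|tail -1; python3 st.py; python3 - <<'E'
from h import *
a=cam("scene")[0][160:260,180:380]; b=cam("top")[0][165:265,150:350]
cv2.imwrite("pics/s5.png",cv2.resize(np.vstack([a,b]),None,fx=3,fy=3,interpolation=cv2.INTER_CUBIC)[:,:,::-1])
E
```

```text
finger_force: 0.0
finger_force: 0.0
t 25.3 along -1.0 lat(away) -80.2 z 234.2 xaz 104.0 f along/lat/z 0.5360673776849532 0.2181500996465299 -0.4530026388774894 w -0.00045071527475768267 q [-0.37  0.34  1.59 -0.    1.22 -0.61] 0.019
```

View pics/s5.png

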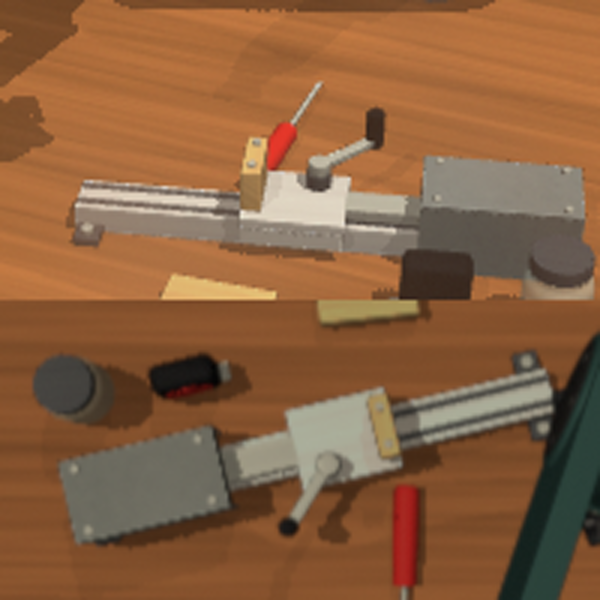

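The lever points about 45° forward on the robot's side. The carriage sits where it was pressed home, and the jar, tape, screwdriver and offcut in view haven't moved. The hand is clear, so I'll hand in.

```bash
python3 -c "from cell import env; print(env.sign_off())"
```

```text
the job is handed in; nothing more can be done
None
```

The job is handed in, with no verdict returned: the carriage broke free at about 16 N and was pressed home at about 6 N above the drag, the lever was swung to its forward stop, and the hand is clear; one early push on the knob jammed at about 11 N before I corrected it.

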